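# Get the scrubbing brush out from behind the things in the drawer

## Robot

A 6-joint arm with a two-finger parallel gripper is mounted at the origin on the work surface. World frame = base frame: x ahead of the robot, y to its left, z up, the work surface at z = 0. Lengths are in m, angles in rad, forces in N, time in s.
With the tool pointing down it reaches from about 0.325 to 0.9 m from the base axis. Payload 6.1 kg.
Tool frame: the origin (TCP) lies midway between the tips of the shut fingers; the grasp point (between the pads) lies 19 mm behind it; z points along the fingers, x is the direction in which the jaws open and shut, and the axes are right-handed (so a half turn about z gives the same grasp; the last joint's range is limited). The gripper opens to 87 mm and grips with 3 to 60 N. Pads are 19 mm wide; open, the fingers measure 117 mm over their backs; the gripper's body (75 mm by 190 mm) begins 51 mm behind the grasp point.
Start: joints at [-1.455, 0.22, 1.526, -0, 1.395, -0.126], TCP at [0.15, -0.607, 0.223] pointing down, gripper open.
Joint ranges: [-2.98, 2.98], [-0.91, 2.08], [0.09, 2.57], [-1.24, 4.39], [0.2, 2.65], [-2.68, 2.68]. Speed limits (rad/s): [2.57, 2.57, 3.01, 3.14, 3.14, 3.14].

## Interface

Orientations are given as a 3x3 rotation matrix whose columns are the frame's x, y, z axes.
In Python, from station import r gives the robot as it stands. The module is installed in compiled form; this text tells all that it offers.
- The arm moves only by the shell command python3 -m jog 'ROWS' [FORCE]. ROWS is JSON, one flat list of numbers, 7 for each row, row after row: the opening, from -1 (shut) to 1 (fully open), then the shift along the tool's x, y, z in mm, then the turn, a rotation vector about the tool's x, y, z in rad. A call has 1 to 8 rows; each row shifts and turns the commanded pose from where the row before left it, along the tool's axes as they then stand; what a row does not reach is not made up. A row lasts 1/10 s, in which the tool goes at most 50 mm and 8.59 degrees, less where a joint would pass 70% of its speed; a pose out of reach is approached as far as the arm can. A call with a gripper value outside its range is refused whole. The fingers move at their own pace and stop on an object; FORCE is the grip in N (left out, the last holds). Time passes only in rows, so rows that do not move let the fingers close. It gives the time, the measured TCP pose, the force and the opening at its end, in the units of the state.
- r.state(): the state, without advancing time (a new reading comes with each control period).
- r.grab_frame(name): name is "scene" or "top"; returns the picture (384x512x3 uint8, blue, green, red); there is no depth.
- r.camera_model(name): a dict with "camera_matrix" (3x3 intrinsics, pixels), "pose" (4x4, takes a point from camera to world coordinates). Camera axes: x right, y up, looking along -z (the intrinsics and any distortion apply to the point x, -y, -z); pixel columns grow to the right and rows downward; lengths in m; the calibration is good to about 2 mm. A picture is of the moment at which its call begins. camera_model takes no time and is no camera call.
- r.hand_in(): hands the job in, once; it reports no verdict.
The state is a dict: "time_s": time; "q": joint angles; "dq": joint speeds; "joint_torque": joint torques, N m; "position": TCP position; "ee_rot": TCP orientation; "contact_force": force on the tool from outside, world axes, zero at the start; "ft_torque": the same for the moment, N m; "gripper_width": finger opening in m.
Only numpy, scipy, OpenCV 4.12 (cv2) and the standard library are available. Lean on these libraries where they do the work, as an engineer would, in place of code of your own. Each camera call takes 0.05 s, during which the arm holds its last target. There are 200 camera calls.

## Task

The scrubbing brush lies at the back of the half-open drawer, behind the glass jar, the upturned cup and the squat bottle. Take those three out and stand them upright on the draining tray so that there is room, then lift the brush out and lay it bristles down in the brush dish, lengthwise, and only then stand the jar, the cup and the bottle back in the drawer, each just where it stood before. Set things down without dropping them or tipping them over, and leave the pot lid and the mug where they are.

Things in the scene. Friction and masses are not known exactly. Their poses are not given: they have to be found in the camera images.
- jar_mid (a point): Straight glass jar with a flat aluminium screw cap: body 64 mm across, cap 66 mm across and 18 mm high (90 to 108 mm above its underside), 108 mm high in all, 0.2 to 0.4 kg. The point is at its centre, 54 mm above its underside; z up its axis. Stands upright in the drawer at the start.
- cup_mid (a point): Blue plastic drinking cup standing upside down: mouth rim 68 mm across on the floor, tapering to 52 mm at the closed top, 100 mm high (56 mm across at 75 mm above the floor), about 0.08 kg. The point is at its centre, 50 mm above the rim; z up.
- bottle_mid (a point): Squat white plastic bottle with a narrow grey cap: body 62 mm across to 66 mm up, then shoulders; cap 30 mm across from 90 to 120 mm above its underside; 120 mm high in all, 0.15 to 0.31 kg. The point is at its centre, 60 mm above its underside; z up.
- brush_mid (a point): Red scrubbing brush lying on its bristles across the drawer behind jar, cup and bottle: 170 mm long (its x), 50 mm wide at the waist and 54 mm near the round ends (its y), 48 mm high. Bristles are the lowest 26 mm (rigid, 40 mm wide), the solid red block is from 26 to 48 mm. The point is at its centre, 24 mm above the bristle tips; z up. 0.11 to 0.18 kg.
- drawer: Clear plastic drawer unit, fixed, drawer half pulled out towards the robot. Origin at bench level, mid exposed drawer; x into the unit, y across, z up. Exposed inside: x -116 (front) to +116 mm (housing edge, 144 mm high), y +-152 mm; floor 10, rims 60 mm above the bench. Jar, cup, bottle stand in a row at x = -53, 90 mm apart; brush at x = +21, along y; low pegs behind it.
- tray: Empty aluminium draining tray fixed to the bench, 290 x 140 mm with a 12 mm high rim 3 mm thick; floor 4 mm above the bench. Origin under its centre at bench level, x along its length. To the left or to the right of the drawer.
- dish: White brush dish with fine grey ribs, fixed to the bench, 206 x 96 mm outside, 200 x 90 mm inside, rim 14 mm high, floor 4 mm above the bench. Origin under its centre at bench level, x along its length. On the other side of the drawer from the tray.
- potlid: Aluminium cooking pot lid with a black knob lying on the bench, 150 mm across, 49 mm high; origin under its centre. A bystander.
- mug: White enamel mug, 84 mm across, 82 mm high, with a handle; origin under its centre. A bystander.
Things that resemble listed ones, but are neither listed nor needed, are in the scene too. Of the things shaped like the part that bears cup_mid, the blue one is meant.

How it is judged:
On the way, in this order (a step that is already met when the one before it is completed fails the run):
1. jar, cup and bottle all stand upright on the draining tray (x of jar_mid in the frame of tray between -0.125 and 0.125 m and y of jar_mid in the frame of tray between -0.055 and 0.055 m and z of jar_mid in the frame of tray between 0.05 and 0.066 m and angle between each of jar_mid, cup_mid, bottle_mid's own z axis and vertical below 0.12 rad and x of cup_mid in the frame of tray between -0.125 and 0.125 m and y of cup_mid in the frame of tray between -0.055 and 0.055 m and z of cup_mid in the frame of tray between 0.046 and 0.062 m and x of bottle_mid in the frame of tray between -0.125 and 0.125 m and y of bottle_mid in the frame of tray between -0.055 and 0.055 m and z of bottle_mid in the frame of tray between 0.056 and 0.072 m), for 0.2 s.
2. the brush lies bristles down, lengthwise in the brush dish, while the three still stand on the tray (all of step 1 and x of brush_mid in the frame of dish between -0.022 and 0.022 m and y of brush_mid in the frame of dish between -0.022 and 0.022 m and z of brush_mid in the frame of dish between 0.022 and 0.036 m and angle between brush_mid's own z axis and vertical below 0.12 rad and angle between the x axis of brush_mid and the x axis of dish, either way round below 0.25 rad), for 0.2 s.
At the end, for the whole second after the job is handed in: The brush lies flat on its bristles inside the brush dish (within 22 mm of its centre each way, lengthwise within 0.25 rad); jar, cup and bottle stand upright in the drawer, each within 15 mm of where it stood at the start; all released and at rest (x of brush_mid in the frame of dish between -0.022 and 0.022 m and y of brush_mid in the frame of dish between -0.022 and 0.022 m and z of brush_mid in the frame of dish between 0.022 and 0.036 m and angle between each of brush_mid, jar_mid, cup_mid, bottle_mid's own z axis and vertical below 0.12 rad and angle between the x axis of brush_mid and the x axis of dish, either way round below 0.25 rad and distance of each of jar_mid, cup_mid, bottle_mid from where it was at the start of the episode below 0.015 m and linear speed of each of jar, cup, bottle, brush below 0.02 m/s); the robot touches nothing.
It fails at once if the jar, cup or bottle tipped over (angle between any of jar_mid, cup_mid, bottle_mid's own z axis and vertical above 0.7 rad).
It fails at once if the jar, cup, bottle or brush dropped (falling free from about 2 cm or more) ((linear speed of jar above 0.6 m/s and contact force between jar and anything else below 0.05 N) or (linear speed of cup above 0.6 m/s and contact force between cup and anything else below 0.05 N) or (linear speed of bottle above 0.6 m/s and contact force between bottle and anything else below 0.05 N) or (linear speed of brush above 0.6 m/s and contact force between brush and anything else below 0.05 N)).
It fails at once if the pot lid or mug moved from its place by more than 3 cm (distance of any of potlid, mug from where it was at the start of the episode above 0.03 m).
It also fails if it takes over 141 s, if anything falls off the work surface, if the arm or the gripper's body presses on something with over 40 N, if the wrist force passes 120 N, or if a joint passes its speed limit or range.

## Working session

There is one attempt and no reset: what is moved stays moved. The work goes in short steps, Python scripts to look and compute and a shell command to move; the robot and the scene stay as the last step left them, time stands still between calls to the robot, and variables do not carry over. Pictures are saved under pics/ and viewed, about 12 in all and at most 16, crops included, and the job is handed in when it is done.

```bash
mkdir -p pics; cat > h.py <<'E'
import numpy as np, cv2
from station import r
def snap(c,fn,crop=None,s=1):
    im=np.asarray(r.grab_frame(c)).copy()
    cv2.imwrite(f'pics/raw_{fn}.png',im)
    if crop: im=im[crop[1]:crop[3],crop[0]:crop[2]]
    if s!=1: im=cv2.resize(im,None,fx=s,fy=s,interpolation=cv2.INTER_CUBIC)
    cv2.imwrite(f'pics/{fn}.png',im)
def ray(c,u,v):
    m=r.camera_model(c);K=np.array(m['camera_matrix']);T=np.array(m['pose'])
    d=m.get('distortion',None)
    p=cv2.undistortPoints(np.array([[[u,v]]],float),K,None if d is None else np.array(d))[0,0]
    return T[:3,3],T[:3,:3]@np.array([p[0],-p[1],-1])
def at(c,u,v,z):
    o,d=ray(c,u,v); return o+d*(z-o[2])/d[2]
def proj(c,P):
    m=r.camera_model(c);K=np.array(m['camera_matrix']);T=np.array(m['pose'])
    p=T[:3,:3].T@(np.array(P)-T[:3,3]); p=K@np.array([p[0],-p[1],-p[2]]); return p[:2]/p[2]
E
python3 - <<'E'
from h import *
for c in ('scene','top'):
    m=r.camera_model(c);print(c,m)
    snap(c,c+'0',s=1.5)
print(r.state())
E
```

```text
scene {'camera_matrix': array([[369.5192046 ,   0.        , 256.37044555],
       [  0.        , 369.5192046 , 187.75629798],
       [  0.        ,   0.        ,   1.        ]]), 'pose': array([[-0.86940692, -0.34867771,  0.35007923,  0.8274406 ],
       [ 0.49408482, -0.61843995,  0.61107464,  0.61368263],
       [ 0.00343487,  0.70424135,  0.70995233,  0.79295207],
       [ 0.        ,  0.        ,  0.        ,  1.        ]])}
top {'camera_matrix': array([[387.40147712,   0.        , 258.19279621],
       [  0.        , 387.40147712, 182.21143251],
       [  0.        ,   0.        ,   1.        ]]), 'pose': array([[ 0.01827675,  0.9886154 , -0.14935041,  0.32671757],
       [-0.99964431,  0.01516662, -0.02193695, -0.02085031],
       [-0.01942206,  0.14969822,  0.98854096,  1.00918186],
       [ 0.        ,  0.        ,  0.        ,  1.        ]])}
{'time_s': 0.1, 'q': array([-1.45508140e+00,  2.21208215e-01,  1.52749339e+00, -4.31278351e-06,
        1.39470703e+00, -1.26078264e-01]), 'dq': array([ 0.00170161, -0.00097171, -0.00209576, -0.00045853, -0.0001525 ,
       -0.00161451]), 'joint_torque': array([-1.26327409e-04, -4.95946026e+01, -3.88517833e+01,  7.00825732e-02,
        5.15608024e-02, -5.63727940e-05]), 'position': array([ 0.14959481, -0.60625112,  0.22151065]), 'ee_rot': array([[ 2.39444580e-01, -9.70910010e-01, -2.13885898e-04],
       [-9.70908361e-01, -2.39444570e-01,  1.80335271e-03],
       [-1.80210702e-03, -2.24139426e-04, -9.99998351e-01]]), 'contact_force': array([ 1.12142433,  0.50424424, -0.31651972]), 'ft_torque': array([-0.0092274 , -0.01214336,  0.02124578]), 'gripper_width': 0.08685471020639313}
```

View pics/scene0.png

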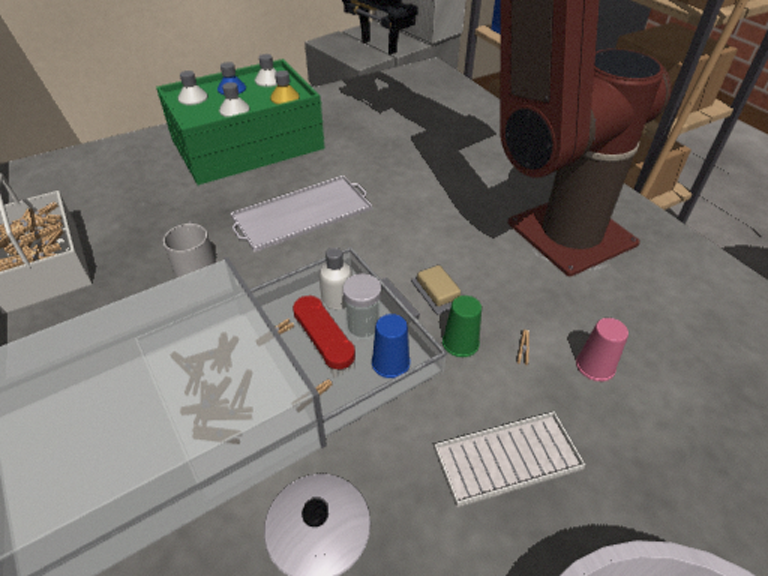

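View pics/top0.png

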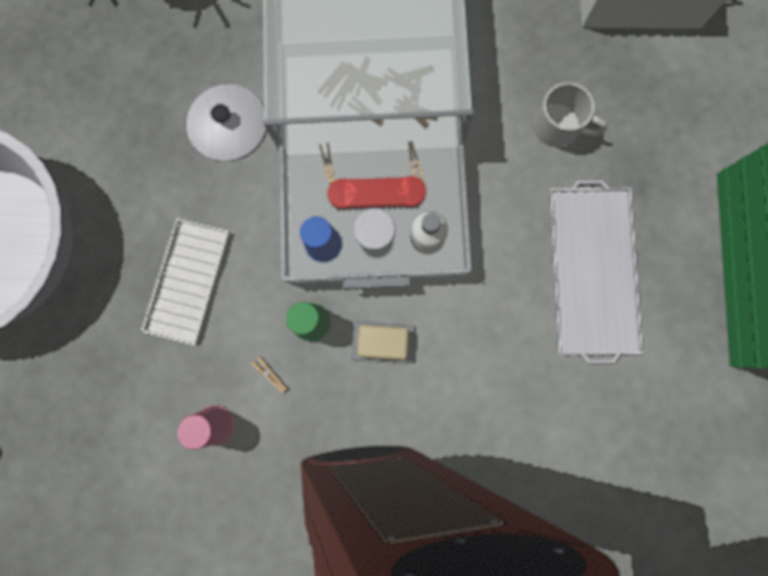

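The scene view and the top view agree. In the drawer, left to right, are the blue cup (316,232 in the 1.5x top view), the jar (375,230) and the bottle (432,222), with the red brush behind them at (377,192). The dish is left at (186,282), the tray right at (597,270), the lid at (226,122) and the mug at (569,110). The green and pink cups are decoys.

```bash
python3 - <<'E'
from h import *
np.set_printoptions(precision=4,suppress=True)
def A(u,v,z,c='top'): return at(c,u/1.5,v/1.5,z)
print('jar',A(375,230,.118),'cup',A(316.5,231.5,.11),'bot',A(434,221,.13))
e=[A(334,193,.058),A(419,191,.058)];print('brush ends',e)
for n,P,z in (('dish',[(177,220),(230,230),(196,344),(142,333)],.014),('tray',[(551,188),(631,188),(641,353),(559,355)],.016),('drawer',[(284,279),(470,273)],.06)):
    Q=np.array([A(*p,z) for p in P]);print(n,Q[:,:2].tolist(),'c',Q.mean(0),[np.linalg.norm(Q[i]-Q[i-1]) for i in range(len(Q))])
# scene check: reproject
im=cv2.imread('pics/raw_top0.png');b,g,rr=[im[...,i].astype(int) for i in range(3)]
def mk(m,roi):
    k=np.zeros_like(m);k[roi[1]:roi[3],roi[0]:roi[2]]=1;m=m&k
    n,l,s,c=cv2.connectedComponentsWithStats(m.astype(np.uint8));i=1+s[1:,4].argmax();return (l==i)
m=mk((rr>120)&(g<70)&(b<70),(200,100,300,150)); ys,xs=np.nonzero(m);print('red',xs.mean(),ys.mean(),xs.min(),xs.max(),at('top',xs.mean(),ys.mean(),.048),cv2.minAreaRect(np.c_[xs,ys].astype(np.float32)))
im=cv2.imread('pics/raw_scene0.png');
for n,u,v,z in (('jar',363,289,.118),('cup',392,325,.11),('bot',335,256,.13)): print(n,A(u,v,z,'scene'))
for n,P,z in (('dish',[(434,442),(556,413),(584,465),(459,502)],.014),('tray',[(232,212),(346,178),(370,209),(254,247)],.016)):
    Q=np.array([A(*p,z,'scene') for p in P]);print(n,Q[:,:2].tolist(),'c',Q.mean(0))
i1=cv2.imread('pics/raw_top0.png')[70:200,170:330];i2=cv2.imread('pics/raw_scene0.png')[150:270,170:310]
cv2.imwrite('pics/z.png',np.vstack([cv2.resize(i1,(640,520//2*1+40)),cv2.resize(i2,(400,300)) if 0 else cv2.resize(i2,(640,300))]))
E
```

```text
jar [0.5298 0.0195 0.118 ] cup [0.5279 0.1126 0.11  ] bot [ 0.5426 -0.0722  0.13  ]
brush ends [array([0.6067, 0.0931, 0.058 ]), array([ 0.6119, -0.0508,  0.058 ])]
dish [[0.5667715866563598, 0.37513361036181486], [0.549988235193433, 0.2797595082692581], [0.3496811251370958, 0.3265021120174442], [0.36679458325031106, 0.4212510094682569]] c [0.4583 0.3507 0.014 ] [np.float64(0.2052257693166375), np.float64(0.09683955925286715), np.float64(0.2056886223014815), np.float64(0.09628200255882398)]
tray [[0.6328842449849001, -0.28391241496569564], [0.6346082051908206, -0.4234196007402932], [0.34796387180862426, -0.42746490175720525], [0.3421592731454569, -0.2904222848844208]] c [ 0.4894 -0.3563  0.016 ] [np.float64(0.29079784672071385), np.float64(0.13951783728806752), np.float64(0.28667287684823123), np.float64(0.13716549203418923)]
drawer [[0.45798310322398905, 0.17106606712638467], [0.4727411673785207, -0.1360847597865595]] c [0.4654 0.0175 0.06  ] [np.float64(0.3075051722018585), np.float64(0.3075051722018585)]
red 254.9402985074627 135.97014925373134 225 281 [0.5914 0.011  0.048 ] ((253.24215698242188, 136.25979614257812), (4.545413970947266, 56.32051086425781), 83.8844985961914)
jar [0.5351 0.0301 0.118 ]
cup [0.5288 0.1173 0.11  ]
bot [ 0.5452 -0.0553  0.13  ]
dish [[0.5487828356408017, 0.28273336731906185], [0.3503921851215881, 0.3364705869557256], [0.3745030821487928, 0.42450708231351664], [0.5690512643972686, 0.3784245570055486]] c [0.4607 0.3555 0.014 ]
tray [[0.6344648582170465, -0.41583757886319717], [0.3509480359714947, -0.4084427491584941], [0.35839421161234813, -0.27311110364980606], [0.6327410937780641, -0.2790266354419685]] c [ 0.4941 -0.3441  0.016 ]
```

```bash
python3 -m jog '[1,0,0,-10,0,0,0]' 20; ls
```

```text
time_s: 0.2
position: [0.1495, -0.6054, 0.2304]
ee_rot: [[0.239, -0.971, -0.001], [-0.971, -0.239, 0.004], [-0.004, -0.001, -1.0]]
contact_force: [-0.0, -0.1, 0.2]
gripper_width: 0.0869
h.py
pics
```

```bash
python3 - <<'E'
import cv2
t=cv2.imread('pics/raw_top0.png');s=cv2.imread('pics/raw_scene0.png')
cv2.imwrite('pics/zt.png',cv2.resize(t[90:200,180:325],None,fx=5,fy=5,interpolation=cv2.INTER_CUBIC))
cv2.imwrite('pics/zs.png',cv2.resize(s[155:275,170:310],None,fx=5,fy=5,interpolation=cv2.INTER_CUBIC))
E
```

```text
(no output)
```

View pics/zt.png

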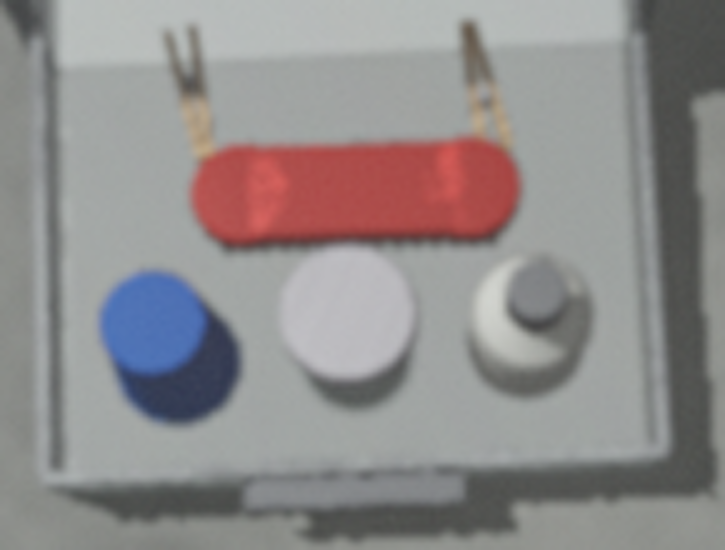

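View pics/zs.png

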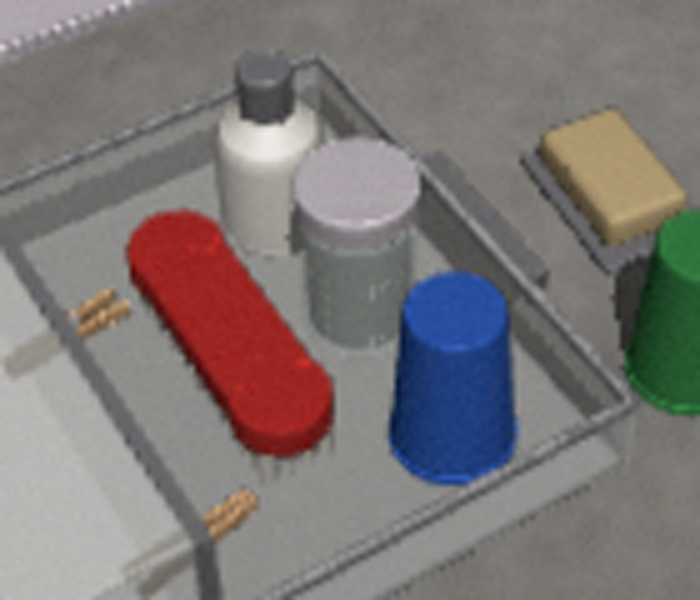

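```bash
python3 - <<'E'
from h import *
np.set_printoptions(precision=4,suppress=True)
T=lambda X,Y,z:at('top',(X+.5)/5-.5+180,(Y+.5)/5-.5+90,z)[:2]
S=lambda X,Y,z:at('scene',(X+.5)/5-.5+170,(Y+.5)/5-.5+155,z)[:2]
def tri(t,s):
    a,d=ray('top',(t[0]+.5)/5-.5+180,(t[1]+.5)/5-.5+90);b,e=ray('scene',(s[0]+.5)/5-.5+170,(s[1]+.5)/5-.5+155)
    k=np.linalg.lstsq(np.c_[d,-e],b-a,rcond=None)[0];p,q=a+k[0]*d,b+k[1]*e;return (p+q)/2,np.linalg.norm(p-q)
for n,t,s,z in (('jar',(347,313),(358,181),.118),('cup',(153,323),(456,310),.11),('bot',(540,288),(265,70),.13),('brushL',(192,195),(300,425),.058),('brushR',(520,187),(160,228),.058)):
    print(n,T(*t,z),S(*s,z),tri(t,s))
print('drawer rim front corners',T(47,478,.06),T(665,452,.06),S(318,62,.06),S(628,403,.06), tri((47,478),(628,403)),tri((665,452),(318,62)))
print('brush',T(356,191,.058))
print(r.state()['ee_rot'])
E
```

```text
jar [0.5325 0.0219] [0.5337 0.0232] (array([0.533 , 0.0219, 0.1164]), np.float64(0.00020113311296353128))
cup [0.5282 0.1146] [0.5299 0.1165] (array([0.5288, 0.1149, 0.1077]), np.float64(0.0001644609429037312))
bot [ 0.5429 -0.0682] [ 0.5434 -0.0636] (array([ 0.5427, -0.0677,  0.1268]), np.float64(0.0021770180621111016))
brushL [0.6067 0.105 ] [0.6111 0.1049] (array([0.609 , 0.1043, 0.0554]), np.float64(0.0035913078078364533))
brushR [ 0.613  -0.0616] [ 0.6177 -0.0505] (array([ 0.6154, -0.0614,  0.0468]), np.float64(0.0021921965753161276))
drawer rim front corners [0.46  0.172] [ 0.4777 -0.1343] [ 0.483 -0.126] [0.464  0.1741] (array([0.4613, 0.1722, 0.0559]), np.float64(0.001829850223370443)) (array([ 0.479 , -0.1352,  0.0511]), np.float64(0.0004530522412789935))
brush [0.6098 0.0216]
[[ 0.2394 -0.9709 -0.0005]
 [-0.9709 -0.2394  0.0044]
 [-0.0044 -0.0006 -1.    ]]
```

The zoomed crops agree to about 2 mm: jar (0.533, 0.022), cup (0.529, 0.115), bottle (0.543, -0.067) and drawer yaw about 0.06 rad. First I turn the tool so the jaws open along the drawer's x.

```bash
cat >> h.py <<'E'
def go(x,y,z,yaw=None):
    s=r.state();R=np.array(s['ee_rot']);d=R.T@(np.array([x,y,z])-s['position'])*1000
    y0=np.arctan2(R[1,0],R[0,0])
    tilt=R.T@np.cross(R[:,2],[0,0,-1])
    print('shift mm',np.round(d,1),'yaw now',round(y0,3),'tilt rv',np.round(tilt,3),'turnz',None if yaw is None else round(-(yaw-y0),3),'t',s['time_s'],'w',round(s['gripper_width'],4))
E
python3 -m jog '[1,0,0,-2,0,0,-0.139,1,0,0,-2,0,0,-0.139,1,0,0,-2,0,0,-0.139,1,0,0,-2,0,0,-0.139,1,0,0,-2,0,0,-0.139,1,0,0,0,0,0,-0.139,1,0,0,0,0,0,-0.139,1,0,0,0,0,0,-0.139]' 20 >/dev/null
python3 -m jog '[0.6,0,0,0,0,0,-0.139,0.6,0,0,0,0,0,-0.139,0.6,0,0,0,0,0,0]'
python3 -c "
from h import *
go(.543,-.067,.2,.06)"
```

```text
time_s: 1.3
position: [0.1496, -0.6069, 0.2431]
ee_rot: [[0.998, 0.062, 0.0], [0.062, -0.998, -0.0], [-0.0, 0.0, -1.0]]
contact_force: [-0.2, 0.4, -0.6]
gripper_width: 0.0729
shift mm [ 426.2 -514.4   42.9] yaw now 0.062 tilt rv [0. 0. 0.] turnz 0.002 t 1.3 w 0.0729
```

```bash
python3 -m jog '[0.6,30,-36,0,0,0,0,0.6,30,-36,0,0,0,0,0.6,30,-36,0,0,0,0,0.6,30,-36,0,0,0,0,0.6,30,-36,0,0,0,0,0.6,30,-36,0,0,0,0,0.6,30,-36,0,0,0,0,0.6,30,-36,0,0,0,0]' >/dev/null
python3 -m jog '[0.6,30,-36,4,0,0,0,0.6,30,-36,4,0,0,0,0.6,30,-36,4,0,0,0,0.6,30,-36,4,0,0,0,0.6,30,-36,4,0,0,0,0.6,30,-36,4,0,0,0,0.6,0,0,0,0,0,0,0.6,0,0,0,0,0,0]'
python3 -c "
from h import *
go(.543,-.067,.096,.06)
snap('scene','a1',s=1.5)"
```

```text
time_s: 2.9
position: [0.5384, -0.0771, 0.2185]
ee_rot: [[0.998, 0.061, -0.001], [0.061, -0.998, -0.0], [-0.001, 0.0, -1.0]]
contact_force: [-0.6, 0.1, -0.4]
gripper_width: 0.0695
shift mm [  5.3  -9.8 122.5] yaw now 0.061 tilt rv [0.    0.001 0.   ] turnz 0.001 t 2.9 w 0.0695
```

View pics/a1.png

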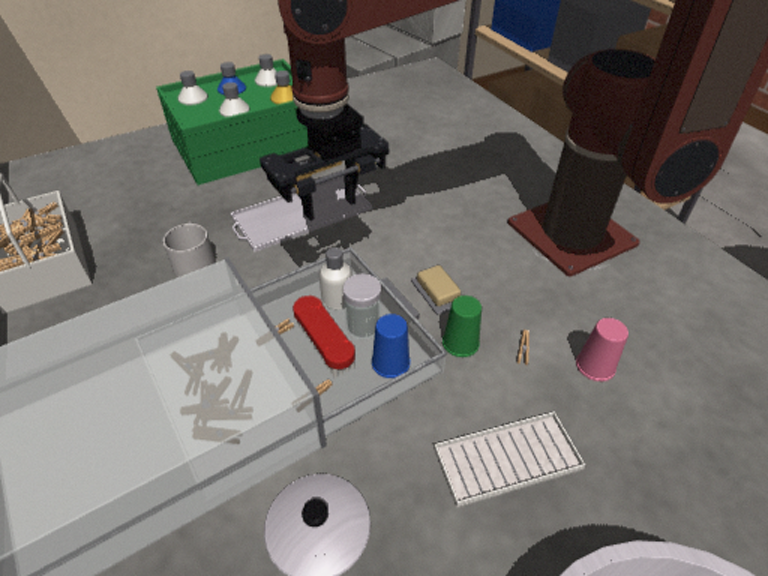

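The hand is above the bottle, at about (333,215) in view, and its long body lies along the jaws as assumed. Now I descend to the bottle cap.

```bash
python3 -m jog '[0.4,5,-10,15,0,0,0,0.4,0,0,40,0,0,0,0.4,0,0,40,0,0,0,0.4,0,0,27,0,0,0,0.4,0,0,0,0,0,0,0.4,0,0,0,0,0,0]' 25
python3 -m jog '[-0.6,0,0,0,0,0,0,-0.6,0,0,0,0,0,0,-0.6,0,0,0,0,0,0,-0.6,0,0,0,0,0,0,-0.6,0,0,0,0,0,0,-0.6,0,0,0,0,0,0]' 25
```

```text
time_s: 3.55
position: [0.542, -0.0683, 0.0964]
ee_rot: [[0.998, 0.059, -0.001], [0.059, -0.998, 0.0], [-0.001, -0.0, -1.0]]
contact_force: [-0.1, 0.1, -0.2]
gripper_width: 0.0609
time_s: 4.15
position: [0.5427, -0.0679, 0.097]
ee_rot: [[0.998, 0.061, 0.0], [0.061, -0.998, -0.0], [0.0, 0.0, -1.0]]
contact_force: [-1.0, 0.2, 3.8]
gripper_width: 0.0295
```

```bash
python3 -m jog '[-1,0,0,-10,0,0,0,-1,0,0,-30,0,0,0,-1,0,0,-40,0,0,0,-1,2,20,-25,0,0,0,-1,5,40,0,0,0,0,-1,5,40,0,0,0,0,-1,5,45,0,0,0,0,-1,5,45,0,0,0,0]'
python3 -m jog '[-1,5,45,0,0,0,0,-1,0,30,0,0,0,0,-1,0,15,10,0,0,0,-1,0,0,30,0,0,0,-1,0,0,30,0,0,0,-1,0,0,10,0,0,0,-1,0,0,0,0,0,0,-1,0,0,0,0,0,0]'
python3 -c "
from h import *
go(.587,-.35,.092,.06)"
```

```text
time_s: 4.95
position: [0.576, -0.2574, 0.2015]
ee_rot: [[0.998, 0.062, -0.0], [0.062, -0.998, 0.0], [-0.0, -0.001, -1.0]]
contact_force: [0.3, 0.9, -2.4]
gripper_width: 0.0292
time_s: 5.75
position: [0.5872, -0.3454, 0.1225]
ee_rot: [[0.998, 0.062, 0.001], [0.062, -0.998, -0.0], [0.001, 0.0, -1.0]]
contact_force: [1.4, -1.0, -2.5]
gripper_width: 0.029
shift mm [-0.5  4.6 30.5] yaw now 0.062 tilt rv [ 0.    -0.001 -0.   ] turnz 0.002 t 5.75 w 0.029
```

```bash
python3 -m jog '[-1,0,4,15,0,0,0,-1,0,0,8,0,0,0,-1,0,0,4,0,0,0,-1,0,0,2,0,0,0,-1,0,0,1,0,0,0,-1,0,0,0,0,0,0]'
python3 -c "
from h import *
snap('top','b1',(350,100,450,260),3)
go(.587,-.35,.091,.06)"
```

```text
time_s: 6.35
position: [0.5869, -0.3497, 0.0917]
ee_rot: [[0.998, 0.061, 0.0], [0.061, -0.998, -0.0], [0.0, 0.0, -1.0]]
contact_force: [1.0, 0.3, -2.7]
gripper_width: 0.029
shift mm [0.  0.2 0.8] yaw now 0.061 tilt rv [ 0. -0. -0.] turnz 0.001 t 6.4 w 0.0291
```

```bash
for i in 1 2 3; do python3 -m jog '[-1,0,0,1,0,0,0,-1,0,0,0,0,0,0,-1,0,0,0,0,0,0]' | grep -E 'posi|force'; done
```

```text
position: [0.5871, -0.35, 0.0911]
contact_force: [0.3, -0.1, -0.8]
position: [0.5873, -0.3502, 0.0911]
contact_force: [-1.1, 0.6, 4.7]
position: [0.5875, -0.3504, 0.0911]
contact_force: [-3.8, 1.5, 10.2]
```

```bash
python3 -m jog '[0.1,0,0,0,0,0,0,0.1,0,0,0,0,0,0,0.1,0,0,0,0,0,0,0.1,0,0,-20,0,0,0,0.1,0,0,-40,0,0,0,0.85,0,0,-40,0,0,0,0.85,0,-20,-10,0,0,0,0.85,-5,-40,0,0,0,0]' | grep -E 'posi|force|width'
python3 -m jog '[0.85,-5,-45,0,0,0,0,0.85,-5,-45,0,0,0,0,0.85,-5,-45,0,0,0,0,0.85,-5,-45,0,0,0,0,0.85,-5,-45,0,0,0,0,0.85,0,-45,0,0,0,0,0.85,0,-40,0,0,0,0,0.85,0,0,0,0,0,0]' | grep -E 'posi|force|width'
python3 -c "
from h import *
go(.533,.0222,.09,.06)
snap('top','b2',(200,100,450,260),3)"
```

```text
position: [0.5798, -0.2928, 0.202]
contact_force: [-0.2, 0.6, 0.1]
gripper_width: 0.0641
position: [0.5336, 0.0223, 0.1984]
contact_force: [0.1, -0.7, -0.4]
gripper_width: 0.0803
shift mm [ -0.5   0.2 108.4] yaw now 0.066 tilt rv [-0.002  0.     0.   ] turnz 0.006 t 8.9 w 0.0803
```

View pics/b2.png

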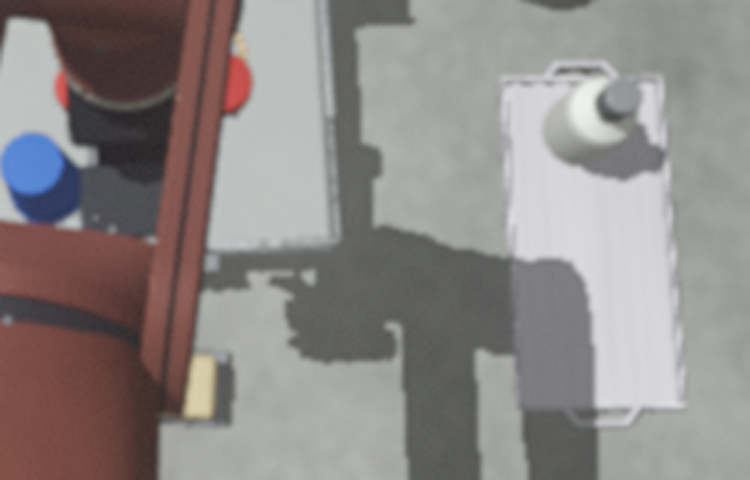

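The bottle stands upright on the tray (base about (575,130) in the crop). Next is the jar.

```bash
python3 -m jog '[0.85,0,0,30,0,0,0,0.85,0,0,40,0,0,0,0.85,0,0,25,0,0,0,0.85,0,0,13,0,0,0,0.85,0,0,0,0,0,0,0.85,0,0,0,0,0,0]' 30 | grep -E 'posi|force|width'
python3 -m jog '[-1,0,0,0,0,0,0,-1,0,0,0,0,0,0,-1,0,0,0,0,0,0,-1,0,0,0,0,0,0,-1,0,0,0,0,0,0]' 30
python3 -m jog '[-1,0,0,-5,0,0,0,-1,0,0,0,0,0,0]'|grep -E 'posi|force|width'
```

```text
position: [0.5352, 0.017, 0.0915]
contact_force: [0.3, 0.0, 0.1]
gripper_width: 0.0802
time_s: 10.05
position: [0.5349, 0.0177, 0.0918]
ee_rot: [[0.998, 0.061, 0.001], [0.061, -0.998, -0.0], [0.001, 0.0, -1.0]]
contact_force: [-3.0, -0.5, 6.1]
gripper_width: 0.0647
position: [0.5343, 0.0179, 0.0958]
contact_force: [-0.0, -0.3, -3.8]
gripper_width: 0.0652
```

```bash
python3 -m jog '[-1,0,0,-20,0,0,0,-1,0,0,-35,0,0,0,-1,0,0,-40,0,0,0,-1,-5,20,-10,0,0,0,-1,-7,40,0,0,0,0,-1,-7,45,0,0,0,0,-1,-7,45,0,0,0,0,-1,-7,45,0,0,0,0]'| grep -E 'posi|force|width'
python3 -m jog '[-1,-7,45,0,0,0,0,-1,-7,45,0,0,0,0,-1,-7,40,0,0,0,0,-1,-7,27,0,0,0,0,-1,-3,13,0,0,0,0,-1,0,0,0,0,0,0,-1,0,0,0,0,0,0]'| grep -E 'posi|force|width'
python3 -c "
from h import *
go(.492,-.35,.088,.06)"
```

```text
position: [0.5125, -0.1801, 0.2]
contact_force: [1.2, 0.7, -3.7]
gripper_width: 0.0647
position: [0.4927, -0.3492, 0.1999]
contact_force: [-0.3, -0.0, -3.6]
gripper_width: 0.065
shift mm [ -0.7   1.  111.9] yaw now 0.061 tilt rv [-0.002  0.    -0.   ] turnz 0.001 t 11.75 w 0.065
```

```bash
python3 -m jog '[-1,0,0,30,0,0,0,-1,0,0,40,0,0,0,-1,0,0,25,0,0,0,-1,0,0,10,0,0,0,-1,0,0,5,0,0,0,-1,0,0,0,0,0,0,-1,0,0,0,0,0,0]'| grep -E 'posi|force|width'
for i in 1 2 3; do python3 -m jog '[-1,0,0,1,0,0,0,-1,0,0,0,0,0,0]' | grep -E 'posi|force'; done
```

```text
position: [0.4939, -0.351, 0.0925]
contact_force: [-0.1, -0.6, -3.9]
gripper_width: 0.0653
position: [0.4932, -0.3509, 0.0907]
contact_force: [0.0, -0.1, -2.8]
position: [0.4926, -0.3505, 0.0886]
contact_force: [-1.1, -0.1, -4.1]
position: [0.4925, -0.3504, 0.0873]
contact_force: [-0.6, 1.1, -4.0]
```

```bash
for i in 1 2 3; do python3 -m jog '[-1,0,0,1,0,0,0,-1,0,0,0,0,0,0]' | grep -E 'posi|force'; done
```

```text
position: [0.4926, -0.3503, 0.0863]
contact_force: [-0.4, -0.3, -3.6]
position: [0.4927, -0.3507, 0.0859]
contact_force: [-1.4, 0.6, -0.4]
position: [0.4928, -0.3511, 0.0859]
contact_force: [-3.6, -0.2, 4.4]
```

```bash
python3 -m jog '[0.8,0,0,0,0,0,0,0.8,0,0,0,0,0,0,0.8,0,0,0,0,0,0,0.8,0,0,-20,0,0,0,0.8,0,0,-40,0,0,0,0.8,0,0,-40,0,0,0,0.8,0,-20,-14,0,0,0,0.8,6,-40,0,0,0,0]' | grep -E 'posi|force|width'
python3 -m jog '[0.8,6,-45,0,0,0,0,0.8,6,-45,0,0,0,0,0.8,6,-45,0,0,0,0,0.8,6,-45,0,0,0,0,0.8,6,-45,0,0,0,0,0.8,6,-45,0,0,0,0,0.8,6,-45,0,0,0,0,0.8,6,-45,0,0,0,0]' | grep -E 'posi|force|width'
python3 -m jog '[0.8,6,-30,0,0,0,0,0.8,3,-13,0,0,0,0,0.8,0,0,0,0,0,0,0.8,0,0,0,0,0,0]' | grep -E 'posi|force|width'
python3 -c "
from h import *
go(.5287,.1152,.066,.06)
snap('top','b3',(200,100,450,260),3)"
```

```text
position: [0.4966, -0.2931, 0.2027]
contact_force: [0.1, 0.2, -0.4]
gripper_width: 0.0786
position: [0.521, 0.0741, 0.1988]
contact_force: [0.9, -0.0, -1.0]
gripper_width: 0.0783
position: [0.5273, 0.1148, 0.1984]
contact_force: [-0.0, -0.3, 0.1]
gripper_width: 0.0782
shift mm [  1.5  -0.4 132.4] yaw now 0.061 tilt rv [ 0.001  0.    -0.   ] turnz 0.001 t 15.65 w 0.0782
```

View pics/b3.png

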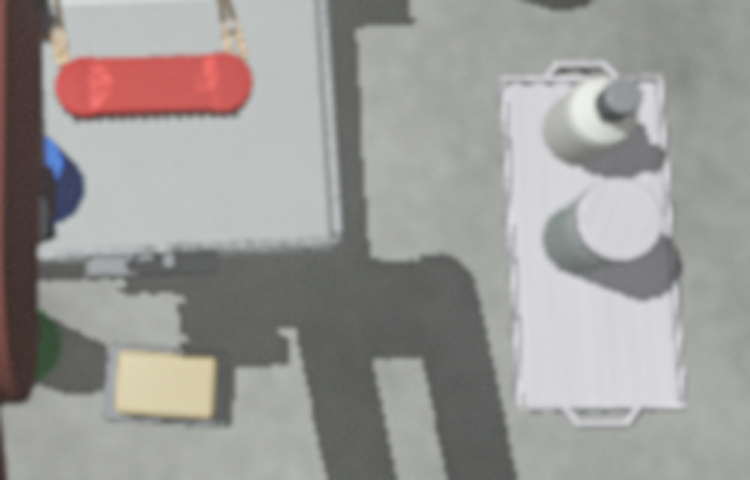

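The jar and bottle both stand on the tray. Next is the cup, with a gentle grip.

```bash
python3 -m jog '[0.8,1,0,30,0,0,0,0.8,0,0,40,0,0,0,0.8,0,0,40,0,0,0,0.8,0,0,15,0,0,0,0.8,0,0,7,0,0,0,0.8,0,0,0,0,0,0,0.8,0,0,0,0,0,0]' 15 | grep -E 'posi|force|width'
python3 -m jog '[-1,0,0,0,0,0,0,-1,0,0,0,0,0,0,-1,0,0,0,0,0,0,-1,0,0,0,0,0,0,-1,0,0,0,0,0,0,-1,0,0,0,0,0,0]' 15
python3 -m jog '[-1,0,0,-5,0,0,0,-1,0,0,0,0,0,0]'|grep -E 'posi|force|width'
```

```text
position: [0.53, 0.1154, 0.0685]
contact_force: [0.7, 0.4, 0.7]
gripper_width: 0.0783
time_s: 17.0
position: [0.5287, 0.1158, 0.0671]
ee_rot: [[0.998, 0.061, 0.001], [0.061, -0.998, 0.0], [0.001, -0.0, -1.0]]
contact_force: [-0.2, 1.1, 5.1]
gripper_width: 0.0567
position: [0.5284, 0.1156, 0.0718]
contact_force: [0.7, 0.4, -0.7]
gripper_width: 0.0562
```

```bash
python3 -m jog '[-1,0,0,-20,0,0,0,-1,0,0,-40,0,0,0,-1,0,0,-40,0,0,0,-1,-5,10,-28,0,0,0,-1,-10,25,0,0,0,0,-1,-14,38,0,0,0,0,-1,-14,40,0,0,0,0,-1,-14,40,0,0,0,0]'| grep -E 'posi|force|width'
python3 -m jog '[-1,-14,40,0,0,0,0,-1,-14,40,0,0,0,0,-1,-14,40,0,0,0,0,-1,-14,40,0,0,0,0,-1,-14,40,0,0,0,0,-1,-14,40,0,0,0,0,-1,-14,38,0,0,0,0,-1,-9,24,0,0,0,0]'| grep -E 'posi|force|width'
python3 -m jog '[-1,-5,10,30,0,0,0,-1,0,0,40,0,0,0,-1,0,0,35,0,0,0,-1,0,0,15,0,0,0,-1,0,0,7,0,0,0,-1,0,0,0,0,0,0,-1,0,0,0,0,0,0]'| grep -E 'posi|force|width'
python3 -c "
from h import *
go(.397,-.35,.0611,.06)"
```

```text
position: [0.4799, -0.0417, 0.1993]
contact_force: [0.5, -0.0, -0.4]
gripper_width: 0.0563
position: [0.391, -0.351, 0.1992]
contact_force: [0.8, 0.2, 0.1]
gripper_width: 0.0559
position: [0.389, -0.3598, 0.0743]
contact_force: [0.3, -0.3, 0.2]
gripper_width: 0.0564
shift mm [ 8.6 -9.3 13.2] yaw now 0.061 tilt rv [ 0.002 -0.002 -0.   ] turnz 0.001 t 19.5 w 0.0564
```

```bash
python3 -m jog '[-1,6,-9,0,0,0,0,-1,0,0,6,0,0,0,-1,0,0,4,0,0,0,-1,0,0,1,0,0,0,-1,0,0,0,0,0,0,-1,0,0,0,0,0,0]'| grep -E 'posi|force|width'
for i in 1 2 3 4; do python3 -m jog '[-1,0,0,0.5,0,0,0,-1,0,0,0,0,0,0]' | grep -E 'posi|force'; done
```

```text
position: [0.3934, -0.3496, 0.0615]
contact_force: [-0.7, -0.0, -0.4]
gripper_width: 0.0559
position: [0.3934, -0.3497, 0.0612]
contact_force: [-1.5, 0.1, 0.6]
position: [0.3934, -0.3497, 0.0612]
contact_force: [-1.8, 0.1, 4.5]
position: [0.3935, -0.3498, 0.0611]
contact_force: [-3.6, 2.8, 8.8]
position: [0.3935, -0.3498, 0.0611]
contact_force: [-4.0, 3.9, 12.6]
```

```bash
python3 -m jog '[0.6,0,0,-1,0,0,0,0.6,0,0,0,0,0,0,0.6,0,0,0,0,0,0,0.6,0,0,-20,0,0,0,0.6,0,0,-40,0,0,0,0.6,0,0,-40,0,0,0,0.6,0,0,-39,0,0,0,1,15,-25,0,0,0,0]' | grep -E 'posi|force|width'
python3 -m jog '[1,23,-37,0,0,0,0,1,25,-40,0,0,0,0,1,25,-40,0,0,0,0,1,25,-40,0,0,0,0,1,25,-40,0,0,0,0,1,25,-40,0,0,0,0,1,25,-40,0,0,0,0,1,25,-37,0,0,0,0]' 20| grep -E 'posi|force|width'
python3 -m jog '[1,15,-20,0,0,0,0,1,0,0,0,0,0,0,1,0,0,0,0,0,0]' | grep -E 'posi|force|width'
python3 -c "
from h import *
go(.599,.021,.028,.06)
snap('top','b4',(200,100,450,260),3)
snap('scene','b5',s=1.5)"
```

```text
position: [0.4087, -0.3282, 0.2062]
contact_force: [1.1, -0.1, 0.1]
gripper_width: 0.0728
position: [0.5859, 0.0041, 0.1992]
contact_force: [0.8, -0.3, 0.6]
gripper_width: 0.0868
position: [0.5988, 0.023, 0.1988]
contact_force: [0.4, -0.9, -0.3]
gripper_width: 0.0871
shift mm [  0.3   2.  170.8] yaw now 0.062 tilt rv [ 0.     0.001 -0.   ] turnz 0.002 t 22.8 w 0.0871
```

View pics/b5.png

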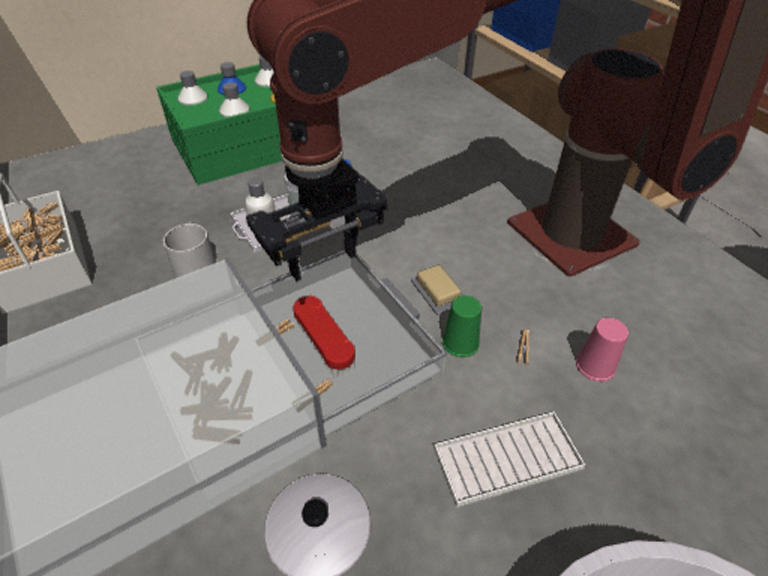

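The brush lies in the cleared drawer (323,332), and the hand is above it, short of the housing edge. I descend, then pull the brush towards the robot with the rear finger before closing, so the body stays clear of the housing.

```bash
python3 -m jog '[1,0,2,30,0,0,0,1,0,0,40,0,0,0,1,0,0,40,0,0,0,1,0,0,15,0,0,0,1,0,0,7,0,0,0,1,0,0,0,0,0,0,1,0,0,0,0,0,0]'| grep -E 'posi|force|width'
python3 -m jog '[1,0,0,6,0,0,0,1,0,0,6,0,0,0,1,0,0,0,0,0,0]'| grep -E 'posi|force|width'
python3 -c "
from h import *
go(.599,.021,.028,.06)"
```

```text
position: [0.6008, 0.0204, 0.0697]
contact_force: [0.4, -0.5, 0.6]
gripper_width: 0.0867
position: [0.5988, 0.0209, 0.055]
contact_force: [-1.1, -0.4, -0.3]
gripper_width: 0.0872
shift mm [ 0.3 -0.1 27. ] yaw now 0.061 tilt rv [-0.     0.001  0.   ] turnz 0.001 t 23.9 w 0.0872
```

```bash
python3 -m jog '[1,0,0,8,0,0,0,1,0,0,8,0,0,0,1,0,0,8,0,0,0,1,0,0,2,0,0,0,1,0,0,0,0,0,0,1,0,0,0,0,0,0]'| grep -E 'posi|force|width'
python3 -m jog '[1,-5,0,0,0,0,0,1,-8,0,0,0,0,0,1,-8,0,0,0,0,0,1,-8,0,0,0,0,0,1,-4,0,0,0,0,0,1,0,0,0,0,0,0]'| grep -E 'posi|force|width'
python3 -m jog '[-1,0,0,0,0,0,0,-1,0,0,0,0,0,0,-1,0,0,0,0,0,0,-1,0,0,0,0,0,0,-1,0,0,0,0,0,0,-1,0,0,0,0,0,0]' 20
python3 -m jog '[-1,0,0,-5,0,0,0,-1,0,0,0,0,0,0]'|grep -E 'posi|force|width'
python3 -c "
from h import *
snap('scene','b6',(170,130,310,270),4)"
```

```text
position: [0.5993, 0.0207, 0.0296]
contact_force: [0.7, -0.1, 0.1]
gripper_width: 0.0868
position: [0.5653, 0.0187, 0.0296]
contact_force: [-0.4, -0.1, -0.5]
gripper_width: 0.087
time_s: 25.7
position: [0.5663, 0.0188, 0.0294]
ee_rot: [[0.998, 0.061, -0.0], [0.061, -0.998, -0.0], [-0.0, -0.0, -1.0]]
contact_force: [1.5, 0.1, 0.6]
gripper_width: 0.0499
position: [0.566, 0.0188, 0.0347]
contact_force: [0.3, -0.0, -1.9]
gripper_width: 0.0499
```

View pics/b6.png

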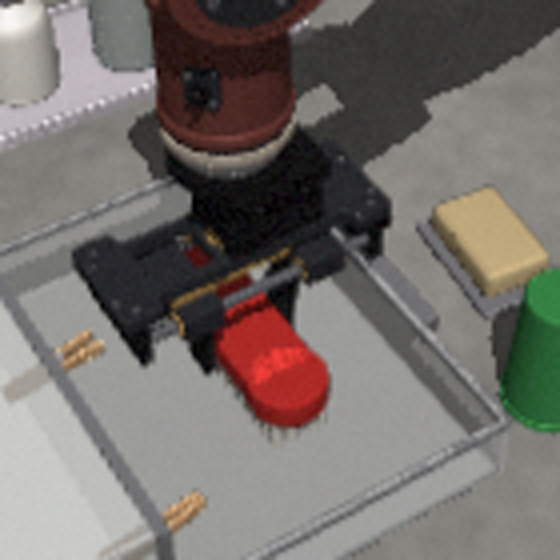

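```bash
python3 -m jog '[-1,0,0,-20,0,0,0,-1,0,0,-40,0,0,0,-1,0,0,-40,0,0,-0.14,-1,0,0,-40,0,0,-0.14,-1,0,0,-25,0,0,-0.14,-1,0,0,0,0,0,-0.14,-1,0,0,0,0,0,-0.14,-1,0,0,0,0,0,-0.14]'| grep -E 'posi|force|width'
python3 -m jog '[-1,0,0,0,0,0,-0.14,-1,0,0,0,0,0,-0.14,-1,0,0,0,0,0,-0.14,-1,20,-12,0,0,0,0,-1,37,-23,0,0,0,0,-1,37,-23,0,0,0,0,-1,37,-23,0,0,0,0,-1,37,-23,0,0,0,0]'| grep -E 'posi|rot|force|width'
python3 -m jog '[-1,37,-23,0,0,0,0,-1,37,-23,0,0,0,0,-1,37,-23,0,0,0,0,-1,20,-10,0,0,0,0,-1,0,0,0,0,0,0,-1,0,0,0,0,0,0]'| grep -E 'posi|rot|force|width'
python3 -c "
from h import *
go(.4595,.353,.03,1.333)
snap('scene','c1')
snap('top','c2',(60,120,260,270),3)"
```

```text
position: [0.5659, 0.0188, 0.1996]
contact_force: [-0.4, -0.1, -1.9]
gripper_width: 0.0499
position: [0.506, 0.2085, 0.1993]
ee_rot: [[0.248, 0.969, -0.001], [0.969, -0.248, -0.0], [-0.0, -0.001, -1.0]]
contact_force: [0.1, 0.4, -2.6]
gripper_width: 0.0498
position: [0.4623, 0.3536, 0.199]
ee_rot: [[0.246, 0.969, -0.001], [0.969, -0.246, -0.001], [-0.001, -0.001, -1.0]]
contact_force: [-0.1, -0.8, -1.5]
gripper_width: 0.0498
shift mm [ -1.1  -2.5 169. ] yaw now 1.323 tilt rv [-0.001  0.001  0.   ] turnz -0.01 t 28.15 w 0.0498
```

View pics/c1.png

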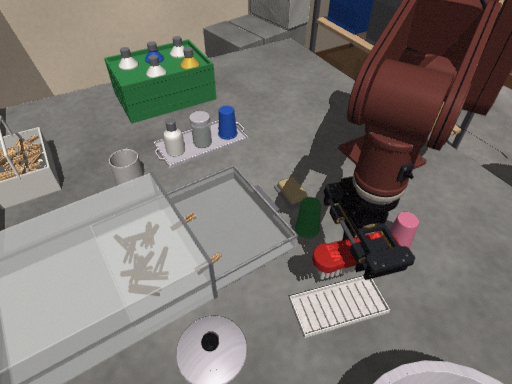

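Jar, cup and bottle stand on the tray (227,122; 200,130; 174,140), and the brush is over the dish, aligned with it. I lower it.

```bash
python3 -m jog '[-1,-1,-2,30,0,0,-0.01,-1,0,0,40,0,0,0,-1,0,0,40,0,0,0,-1,0,0,30,0,0,0,-1,0,0,15,0,0,0,-1,0,0,8,0,0,0,-1,0,0,0,0,0,0,-1,0,0,0,0,0,0]'| grep -E 'posi|force|width'
for i in 1 2 3 4 ; do python3 -m jog '[-1,0,0,2,0,0,0,-1,0,0,0,0,0,0,-1,0,0,0,0,0,0]' | grep -E 'posi|force'; done
```

```text
position: [0.4621, 0.3537, 0.0383]
contact_force: [0.0, -0.8, -0.6]
gripper_width: 0.0496
position: [0.4611, 0.3536, 0.0353]
contact_force: [-0.1, -0.0, -1.5]
position: [0.4605, 0.3532, 0.0324]
contact_force: [0.4, 0.3, -1.9]
position: [0.4606, 0.3532, 0.0304]
contact_force: [-0.6, -0.1, -1.6]
position: [0.4606, 0.3532, 0.0284]
contact_force: [0.7, 0.5, -1.5]
```

```bash
for i in 1 2 3 4 5; do python3 -m jog '[-1,0,0,1,0,0,0,-1,0,0,0,0,0,0,-1,0,0,0,0,0,0]' | grep -E 'posi|force'; done
```

```text
position: [0.4607, 0.3532, 0.0275]
contact_force: [0.1, -0.2, -2.4]
position: [0.4607, 0.3532, 0.0265]
contact_force: [0.5, -0.2, -2.0]
position: [0.4607, 0.3532, 0.0255]
contact_force: [-0.7, -0.3, -0.5]
position: [0.4607, 0.3532, 0.0245]
contact_force: [0.5, 0.7, -1.9]
position: [0.4607, 0.3532, 0.0235]
contact_force: [0.9, 0.6, -1.4]
```

```bash
python3 -m jog '[-1,0,0,1,0,0,0,-1,0,0,0,0,0,0,-1,0,0,0,0,0,0]' | grep -E 'posi|force'
python3 -m jog '[0.55,0,0,0,0,0,0,0.55,0,0,0,0,0,0,0.55,0,0,0,0,0,0,0.55,0,0,-15,0,0,0,0.55,0,0,-35,0,0,0,0.55,0,0,-40,0,0,0,0.55,0,0,-40,0,0,0,0.55,0,0,-40,0,0,0]' | grep -E 'posi|force|width'
python3 -m jog '[0.6,-20,10,0,0,0,0.14,0.6,-40,20,0,0,0,0.14,0.6,-40,20,0,0,0,0.14,0.6,0,0,0,0,0,0.14,0.6,0,0,0,0,0,0.14,0.6,0,0,0,0,0,0.14,0.6,0,0,0,0,0,0.14,0.6,0,0,0,0,0,0.14]' | grep -E 'posi|force|width'
python3 -m jog '[0.6,0,0,0,0,0,0.14,0.6,0,0,0,0,0,0,0.6,0,0,0,0,0,0]' | grep -E 'posi|force|width'
python3 -c "
from h import *
snap('scene','c3',(130,70,420,350),2)
go(.3935,-.35,.2,.061)"
```

```text
position: [0.4607, 0.3533, 0.0235]
contact_force: [-3.5, -1.9, 6.0]
position: [0.4606, 0.3532, 0.1954]
contact_force: [0.7, 0.8, -0.3]
gripper_width: 0.0675
position: [0.4671, 0.2422, 0.1938]
contact_force: [0.4, 0.1, -0.2]
gripper_width: 0.0695
position: [0.467, 0.2423, 0.1933]
contact_force: [0.2, -0.3, -1.0]
gripper_width: 0.0694
shift mm [-117.3  585.2   -7. ] yaw now 0.074 tilt rv [-0.    -0.001  0.   ] turnz 0.013 t 34.0 w 0.0698
```

View pics/c3.png

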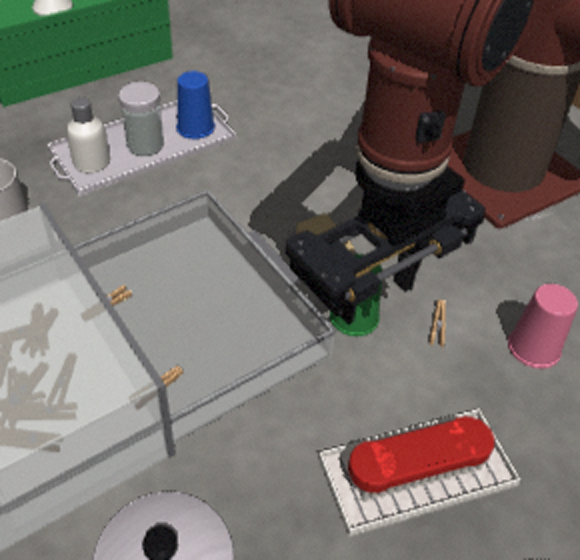

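The brush lies in the dish. I check the offset numerically before touching the three others.

```bash
python3 - <<'E'
from h import *
np.set_printoptions(precision=4,suppress=True)
snap('top','d1',(80,130,240,250),4)
im=cv2.imread('pics/raw_top0.png')
for f,c,roi in (('raw_d1','top',(80,130,180,250)),('raw_c3','scene',(280,250,420,340))):
    im=cv2.imread(f'pics/{f}.png').astype(int);m=((im[...,2]>100)&(im[...,1]<80)&(im[...,0]<80))
    k=np.zeros_like(m);k[roi[1]:roi[3],roi[0]:roi[2]]=1;n,l,s,_=cv2.connectedComponentsWithStats((m&k).astype(np.uint8))
    i=1+s[1:,4].argmax();ys,xs=np.nonzero(l==i)
    P=np.array([at(c,u,v,.052)[:2] for u,v in zip(xs,ys)],np.float32)
    R=cv2.minAreaRect(P);print(c,len(xs),R)
E
```

```text
top 245 ((0.3338521122932434, 0.4048803746700287), (0.07405172288417816, 0.06675596535205841), 5.022914409637451)
scene 1699 ((0.4639456570148468, 0.35702553391456604), (0.060362208634614944, 0.16688892245292664), 76.2944564819336)
```

View pics/d1.png

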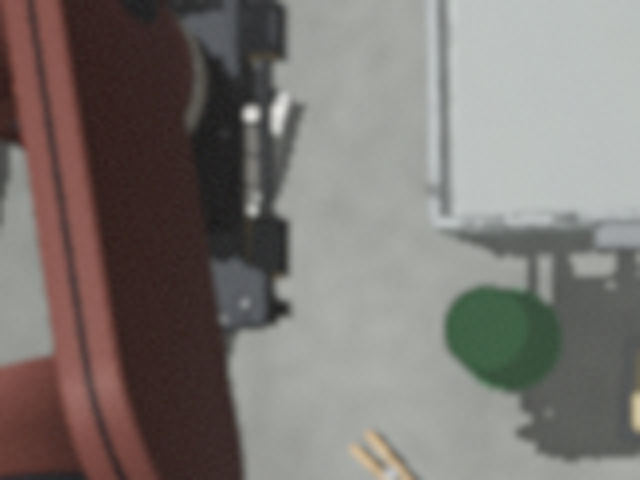

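The top view is blocked by the arm, but the scene view puts the brush at about (0.46, 0.354), within a few mm of the dish centre. Going back for the cup.

```bash
python3 -m jog '[0.6,-5,25,-5,0,0,0.013,0.6,-9,45,0,0,0,0,0.6,-9,45,0,0,0,0,0.6,-9,45,0,0,0,0,0.6,-9,45,0,0,0,0,0.6,-9,45,0,0,0,0,0.6,-9,45,0,0,0,0,0.6,-9,45,0,0,0,0]' | grep -E 'posi|force|width'
python3 -m jog '[0.6,-9,45,0,0,0,0,0.6,-9,45,0,0,0,0,0.6,-9,45,0,0,0,0,0.6,-9,45,0,0,0,0,0.6,-9,45,0,0,0,0,0.6,-4,20,0,0,0,0,0.6,0,0,0,0,0,0,0.6,0,0,0,0,0,0]' | grep -E 'posi|force|width'
python3 - <<'E'
from h import *
go(.3935,-.35,.061,.061)
snap('top','e1',(80,130,240,250),4)
roi=(80,130,180,250)
im=cv2.imread('pics/raw_e1.png').astype(int);m=((im[...,2]>100)&(im[...,1]<80)&(im[...,0]<80))
k=np.zeros_like(m);k[roi[1]:roi[3],roi[0]:roi[2]]=1;n,l,s,_=cv2.connectedComponentsWithStats((m&k).astype(np.uint8))
i=1+s[1:,4].argmax();ys,xs=np.nonzero(l==i)
P=np.array([at('top',u,v,.052)[:2] for u,v in zip(xs,ys)],np.float32);print(len(xs),cv2.minAreaRect(P))
E
```

```text
position: [0.4185, -0.1029, 0.198]
contact_force: [1.4, 0.3, 0.2]
gripper_width: 0.0696
position: [0.3843, -0.3479, 0.1972]
contact_force: [0.2, 0.6, 0.1]
gripper_width: 0.0697
shift mm [  9.2   2.8 136.2] yaw now 0.058 tilt rv [-0.001  0.    -0.   ] turnz -0.003 t 35.65 w 0.0697
158 ((0.45720940828323364, 0.3377689719200134), (0.025873087346553802, 0.15745164453983307), 77.00553131103516)
```

```bash
python3 -m jog '[0.6,9,3,30,0,0,0,0.6,0,0,40,0,0,0,0.6,0,0,40,0,0,0,0.6,0,0,18,0,0,0,0.6,0,0,8,0,0,0,0.6,0,0,0,0,0,0,0.6,0,0,0,0,0,0]' 15 | grep -E 'posi|force|width'
python3 - <<'E'
from h import *
go(.3935,-.35,.0612,.061)
im=cv2.imread('pics/raw_e1.png').astype(int);m=(im[...,2]-im[...,1]>60)
k=np.zeros_like(m);k[130:250,80:180]=1;n,l,s,_=cv2.connectedComponentsWithStats((m&k).astype(np.uint8))
i=1+s[1:,4].argmax();ys,xs=np.nonzero(l==i)
P=np.array([at('top',u,v,.052)[:2] for u,v in zip(xs,ys)],np.float32);print(len(xs),cv2.minAreaRect(P))
E
```

```text
position: [0.3945, -0.3513, 0.063]
contact_force: [-0.0, -0.6, 0.6]
gripper_width: 0.0695
shift mm [-0.9 -1.4  1.8] yaw now 0.059 tilt rv [ 0.002 -0.001 -0.   ] turnz -0.002 t 36.4 w 0.0695
1222 ((0.46025314927101135, 0.3519045412540436), (0.052553869783878326, 0.1629432588815689), 76.09899139404297)
```

The brush is at (0.460, 0.352), within 2 mm of the dish centre and lengthwise. Gripping the cup.

```bash
python3 -m jog '[0.6,-1,-1,1,0,0,0,0.6,0,0,0,0,0,0,-1,0,0,0,0,0,0,-1,0,0,0,0,0,0,-1,0,0,0,0,0,0,-1,0,0,0,0,0,0,-1,0,0,0,0,0,0,-1,0,0,0,0,0,0]' 15 | grep -E 'posi|force|width'
python3 -m jog '[-1,0,0,-10,0,0,0,-1,0,0,-30,0,0,0,-1,0,0,-40,0,0,0,-1,0,0,-40,0,0,0,-1,5,-10,-18,0,0,0,-1,14,-38,0,0,0,0,-1,14,-40,0,0,0,0,-1,14,-40,0,0,0,0]'| grep -E 'posi|force|width'
python3 -m jog '[-1,14,-40,0,0,0,0,-1,14,-40,0,0,0,0,-1,14,-40,0,0,0,0,-1,14,-40,0,0,0,0,-1,14,-40,0,0,0,0,-1,14,-40,0,0,0,0,-1,14,-40,0,0,0,0,-1,9,-25,0,0,0,0]'| grep -E 'posi|force|width'
python3 -m jog '[-1,5,-15,0,0,0,0,-1,0,0,0,0,0,0,-1,0,0,0,0,0,0]'| grep -E 'posi|force|width'
python3 -c "
from h import *
go(.5287,.1158,.0671,.061)"
```

```text
position: [0.3926, -0.3504, 0.0609]
contact_force: [-0.8, 0.3, 3.8]
gripper_width: 0.0562
position: [0.4318, -0.2184, 0.199]
contact_force: [0.3, 0.7, -0.9]
gripper_width: 0.0563
position: [0.521, 0.0938, 0.1988]
contact_force: [0.5, -0.5, -1.3]
gripper_width: 0.0563
position: [0.5248, 0.1056, 0.1984]
contact_force: [-0.2, 0.5, -0.4]
gripper_width: 0.0564
shift mm [  4.6 -10.  131.2] yaw now 0.058 tilt rv [0.001 0.001 0.   ] turnz -0.003 t 39.1 w 0.0564
```

```bash
python3 -m jog '[-1,4,-10,30,0,0,0,-1,0,0,40,0,0,0,-1,0,0,35,0,0,0,-1,0,0,15,0,0,0,-1,0,0,6,0,0,0,-1,0,0,0,0,0,0,-1,0,0,0,0,0,0]'| grep -E 'posi|force|width'
python3 -m jog '[-1,0,0,1,0,0,0,-1,0,0,0,0,0,0,-1,0,0,0,0,0,0]'| grep -E 'posi|force|width'
python3 -c "
from h import *
go(.5278,.1152,.067,.061)"
```

```text
position: [0.5302, 0.1162, 0.0745]
contact_force: [0.7, 0.6, -0.0]
gripper_width: 0.0564
position: [0.5291, 0.1166, 0.0724]
contact_force: [-0.6, 0.4, 0.0]
gripper_width: 0.0565
shift mm [-1.4  1.4  5.4] yaw now 0.058 tilt rv [-0.    -0.001  0.   ] turnz -0.003 t 40.1 w 0.0565
```

```bash
python3 -m jog '[-1,-1,1,3,0,0,0,-1,0,0,1,0,0,0,-1,0,0,0,0,0,0,-1,0,0,0,0,0,0]'| grep -E 'posi|force|width'
for i in 1 2 3; do python3 -m jog '[-1,0,0,0.5,0,0,0,-1,0,0,0,0,0,0,-1,0,0,0,0,0,0]' | grep -E 'posi|force'; done
```

```text
position: [0.5275, 0.1154, 0.0674]
contact_force: [-0.5, 1.0, -1.7]
gripper_width: 0.0563
position: [0.5277, 0.1155, 0.067]
contact_force: [-0.7, -0.2, -0.4]
position: [0.5277, 0.1155, 0.0669]
contact_force: [-1.4, -0.6, 4.1]
position: [0.5277, 0.1155, 0.0668]
contact_force: [-3.6, -0.3, 7.2]
```

```bash
python3 -m jog '[0.6,0,0,-0.5,0,0,0,0.6,0,0,0,0,0,0,0.6,0,0,0,0,0,0,0.6,0,0,-20,0,0,0,0.6,0,0,-40,0,0,0,0.6,0,0,-40,0,0,0,0.8,0,20,-32,0,0,0,0.8,-6,40,0,0,0,0]' | grep -E 'posi|force|width'
python3 -m jog '[0.8,-6,45,0,0,0,0,0.8,-6,45,0,0,0,0,0.8,-6,45,0,0,0,0,0.8,-6,45,0,0,0,0,0.8,-6,45,0,0,0,0,0.8,-6,45,0,0,0,0,0.8,-6,45,0,0,0,0,0.8,-6,45,0,0,0,0]' | grep -E 'posi|force|width'
python3 -m jog '[0.8,-6,28,0,0,0,0,0.8,-3,15,0,0,0,0,0.8,0,0,0,0,0,0,0.8,0,0,0,0,0,0]' | grep -E 'posi|force|width'
python3 -c "
from h import *
snap('scene','f1',(130,70,420,350),2)
go(.4928,-.3511,.0859,.061)"
```

```text
position: [0.5289, 0.0563, 0.2045]
contact_force: [1.0, -0.9, -0.5]
gripper_width: 0.0762
position: [0.4976, -0.3089, 0.1983]
contact_force: [0.8, 0.3, -0.1]
gripper_width: 0.0781
position: [0.4917, -0.3493, 0.1981]
contact_force: [0.2, -0.6, 1.5]
gripper_width: 0.0783
shift mm [  0.8   2.4 112.4] yaw now 0.059 tilt rv [-0.001  0.     0.   ] turnz -0.002 t 43.45 w 0.0783
```

View pics/f1.png

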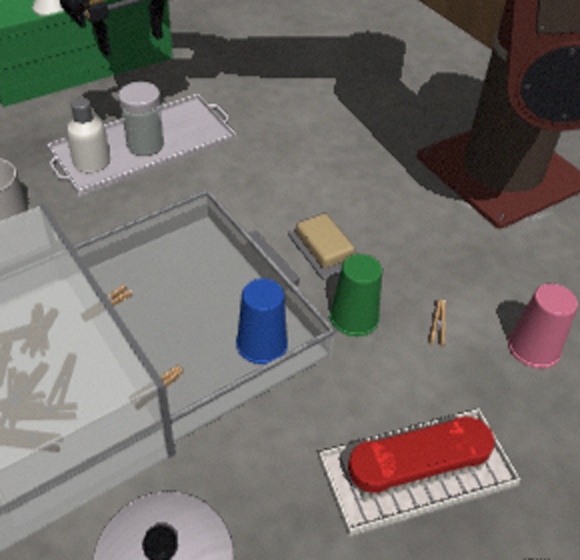

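The cup is back upright in its place in the drawer (262,320), the brush is in the dish, and the jar and bottle are still on the tray. Next is the jar.

```bash
python3 -m jog '[0.8,1,2,30,0,0,0,0.8,0,0,40,0,0,0,0.8,0,0,25,0,0,0,0.8,0,0,12,0,0,0,0.8,0,0,5,0,0,0,0.8,0,0,0,0,0,0,0.8,0,0,0,0,0,0,0.8,0,0,0,0,0,0]' 30 | grep -E 'posi|force|width'
python3 -m jog '[-1,0,0,0,0,0,0,-1,0,0,0,0,0,0,-1,0,0,0,0,0,0,-1,0,0,0,0,0,0,-1,0,0,0,0,0,0]' 30| grep -E 'posi|force|width'
python3 -m jog '[-1,0,0,-10,0,0,0,-1,0,0,-30,0,0,0,-1,0,0,-40,0,0,0,-1,3,-15,-32,0,0,0,-1,7,-40,0,0,0,0,-1,7,-42,0,0,0,0,-1,7,-42,0,0,0,0,-1,7,-42,0,0,0,0]'| grep -E 'posi|force|width'
python3 -m jog '[-1,7,-42,0,0,0,0,-1,7,-42,0,0,0,0,-1,7,-42,0,0,0,0,-1,7,-36,0,0,0,0,-1,5,-16,0,0,0,0,-1,0,0,0,0,0,0,-1,0,0,0,0,0,0]'| grep -E 'posi|force|width'
python3 -c "
from h import *
go(.5349,.0177,.0918,.061)"
```

```text
position: [0.4937, -0.3531, 0.0884]
contact_force: [0.5, -0.6, 0.1]
gripper_width: 0.0783
position: [0.4927, -0.3527, 0.0871]
contact_force: [-2.6, 0.2, 6.1]
gripper_width: 0.0649
position: [0.5127, -0.1678, 0.1981]
contact_force: [1.3, 0.6, -3.5]
gripper_width: 0.0652
position: [0.5354, 0.0099, 0.1981]
contact_force: [-0.5, -0.5, -3.4]
gripper_width: 0.0648
shift mm [ 1.000e-01 -7.800e+00  1.063e+02] yaw now 0.059 tilt rv [0.    0.001 0.   ] turnz -0.002 t 46.25 w 0.0648
```

```bash
python3 -m jog '[-1,0,-6,30,0,0,0,-1,0,0,40,0,0,0,-1,0,0,22,0,0,0,-1,0,0,8,0,0,0,-1,0,0,0,0,0,0,-1,0,0,0,0,0,0,-1,0,0,0,0,0,0]'| grep -E 'posi|force|width'
python3 -m jog '[-1,0,0,1,0,0,0,-1,0,0,0,0,0,0,-1,0,0,0,0,0,0]'| grep -E 'posi|force|width'
python3 -c "
from h import *
go(.5348,.0161,.093,.061)"
```

```text
position: [0.537, 0.0152, 0.1005]
contact_force: [-0.3, 0.4, -3.5]
gripper_width: 0.0648
position: [0.5357, 0.0158, 0.098]
contact_force: [0.4, 0.7, -3.3]
gripper_width: 0.0647
shift mm [-0.9 -0.4  5. ] yaw now 0.058 tilt rv [ 0.    -0.001 -0.   ] turnz -0.003 t 47.25 w 0.0647
```

```bash
python3 -m jog '[-1,0,0,2,0,0,0,-1,0,0,1,0,0,0,-1,0,0,0,0,0,0,-1,0,0,0,0,0,0]'| grep -E 'posi|force|width'
for i in 1 2 3; do python3 -m jog '[-1,0,0,1,0,0,0,-1,0,0,0,0,0,0,-1,0,0,0,0,0,0]' | grep -E 'posi|force'; done
```

```text
position: [0.5353, 0.0158, 0.0944]
contact_force: [0.1, 0.4, -5.1]
gripper_width: 0.0647
position: [0.5354, 0.0157, 0.0935]
contact_force: [0.2, -0.8, -3.5]
position: [0.5357, 0.0157, 0.0931]
contact_force: [-1.7, -0.8, 1.9]
position: [0.5358, 0.0157, 0.093]
contact_force: [-5.4, 0.3, 9.3]
```

```bash
python3 -m jog '[0.78,0,0,-1,0,0,0,0.78,0,0,0,0,0,0,0.78,0,0,0,0,0,0,0.78,0,0,-20,0,0,0,0.78,0,0,-40,0,0,0,0.78,0,0,-45,0,0,0,0.4,0,20,0,0,0,0,0.4,3,40,0,0,0,0]' | grep -E 'posi|force|width'
python3 -m jog '[0.4,4,45,0,0,0,0,0.4,4,45,0,0,0,0,0.4,4,45,0,0,0,0,0.4,4,45,0,0,0,0,0.4,4,45,0,0,0,0,0.4,4,45,0,0,0,0,0.4,2,25,0,0,0,0,0.4,0,13,0,0,0,0]' | grep -E 'posi|force|width'
python3 -m jog '[0.4,0,0,0,0,0,0,0.4,0,0,0,0,0,0]' | grep -E 'posi|force|width'
python3 -c "
from h import *
go(.5873,-.3503,.0911,.061)"
```

```text
position: [0.5434, -0.0429, 0.1999]
contact_force: [0.5, 0.6, -0.0]
gripper_width: 0.0683
position: [0.5855, -0.3526, 0.1968]
contact_force: [-0.0, 1.0, -0.1]
gripper_width: 0.061
position: [0.5857, -0.3488, 0.1972]
contact_force: [-0.8, 0.3, -0.4]
gripper_width: 0.0609
shift mm [  1.5   1.7 106.1] yaw now 0.058 tilt rv [-0.001  0.     0.   ] turnz -0.003 t 50.35 w 0.0609
```

```bash
python3 -m jog '[0.4,2,2,30,0,0,0,0.4,0,0,40,0,0,0,0.4,0,0,20,0,0,0,0.4,0,0,11,0,0,0,0.4,0,0,4,0,0,0,0.4,0,0,0,0,0,0,0.4,0,0,0,0,0,0,0.4,0,0,0,0,0,0]' 25 | grep -E 'posi|force|width'
python3 -m jog '[-1,0,0,0,0,0,0,-1,0,0,0,0,0,0,-1,0,0,0,0,0,0,-1,0,0,0,0,0,0,-1,0,0,0,0,0,0,-1,0,0,0,0,0,0]' 25| grep -E 'posi|force|width'
python3 -m jog '[-1,0,0,-10,0,0,0,-1,0,0,-30,0,0,0,-1,0,0,-40,0,0,0,-1,-1,-15,-28,0,0,0,-1,-4,-40,0,0,0,0,-1,-4,-42,0,0,0,0,-1,-4,-42,0,0,0,0,-1,-4,-42,0,0,0,0]'| grep -E 'posi|force|width'
python3 -m jog '[-1,-4,-42,0,0,0,0,-1,-4,-32,0,0,0,0,-1,-4,-14,0,0,0,0,-1,0,0,0,0,0,0,-1,0,0,0,0,0,0]'| grep -E 'posi|force|width'
python3 -c "
from h import *
go(.5427,-.0679,.097,.061)"
```

```text
position: [0.5889, -0.3524, 0.0945]
contact_force: [0.1, -0.7, 0.3]
gripper_width: 0.061
position: [0.5876, -0.3519, 0.0925]
contact_force: [-1.1, -0.3, 0.8]
gripper_width: 0.0294
position: [0.5598, -0.1705, 0.2008]
contact_force: [0.7, -0.4, -2.1]
gripper_width: 0.0294
position: [0.5435, -0.0856, 0.2009]
contact_force: [-0.0, 0.7, -1.9]
gripper_width: 0.0292
shift mm [ 1.000e-01 -1.780e+01  1.039e+02] yaw now 0.058 tilt rv [ 0.001 -0.001  0.   ] turnz -0.003 t 53.05 w 0.0292
```

```bash
python3 -m jog '[-1,0,-16,0,0,0,0,-1,0,0,30,0,0,0,-1,0,0,40,0,0,0,-1,0,0,20,0,0,0,-1,0,0,6,0,0,0,-1,0,0,0,0,0,0,-1,0,0,0,0,0,0,-1,0,0,0,0,0,0]'| grep -E 'posi|force|width'
python3 -m jog '[-1,0,0,2,0,0,0,-1,0,0,1,0,0,0,-1,0,0,0,0,0,0,-1,0,0,0,0,0,0]'| grep -E 'posi|force|width'
python3 -c "
from h import *
go(.5429,-.0695,.0984,.061)"
```

```text
position: [0.5439, -0.0695, 0.1065]
contact_force: [0.1, 0.8, -2.8]
gripper_width: 0.0289
position: [0.5424, -0.069, 0.1016]
contact_force: [-1.0, 0.5, -2.7]
gripper_width: 0.0291
shift mm [0.5 0.6 3.2] yaw now 0.058 tilt rv [ 0. -0. -0.] turnz -0.003 t 54.25 w 0.0291
```

```bash
python3 -m jog '[-1,0,0,1,0,0,0,-1,0,0,1,0,0,0,-1,0,0,0,0,0,0,-1,0,0,0,0,0,0]'| grep -E 'posi|force|width'
for i in 1 2 3 4; do python3 -m jog '[-1,0,0,0.7,0,0,0,-1,0,0,0,0,0,0,-1,0,0,0,0,0,0]' | grep -E 'posi|force'; done
```

```text
position: [0.5423, -0.069, 0.0994]
contact_force: [0.5, 0.6, -2.7]
gripper_width: 0.0292
position: [0.5424, -0.069, 0.0988]
contact_force: [0.1, 0.2, -4.1]
position: [0.5425, -0.069, 0.0984]
contact_force: [-0.7, 0.6, -0.0]
position: [0.5428, -0.0691, 0.0984]
contact_force: [-3.1, 0.9, 5.0]
position: [0.5429, -0.0691, 0.0984]
contact_force: [-3.5, 1.4, 9.7]
```

The bottle is on the drawer floor. I release it, withdraw and move the arm clear so both cameras can see.

```bash
python3 -m jog '[0.1,0,0,-1,0,0,0,0.1,0,0,0,0,0,0,0.1,0,0,0,0,0,0,0.1,0,0,-20,0,0,0,0.1,0,0,-40,0,0,0,0.1,0,0,-45,0,0,0,0.1,-10,30,0,0,0,0,0.1,-15,40,0,0,0,0]' | grep -E 'posi|force|width'
python3 -m jog '[0.1,-15,45,0,0,0,0,0.1,-15,45,0,0,0,0,0.1,-15,45,0,0,0,0,0.1,-15,45,0,0,0,0,0.1,-15,45,0,0,0,0,0.1,-15,45,0,0,0,0,0.1,0,0,0,0,0,0,0.1,0,0,0,0,0,0]' | grep -E 'posi|force|width|time'
python3 - <<'E'
from h import *
snap('scene','g1',s=1.5)
snap('top','g2')
a=cv2.imread('pics/raw_top0.png');b=cv2.imread('pics/raw_g2.png')
f=lambda i:cv2.resize(i[90:200,180:325],None,fx=5,fy=5,interpolation=cv2.INTER_CUBIC)
cv2.imwrite('pics/g2z.png',f(b))
E
```

```text
position: [0.5231, -0.1403, 0.2051]
contact_force: [0.0, -0.3, -0.4]
gripper_width: 0.0477
time_s: 57.45
position: [0.4466, -0.4159, 0.202]
contact_force: [0.0, 1.2, -1.0]
gripper_width: 0.0481
```

View pics/g1.png

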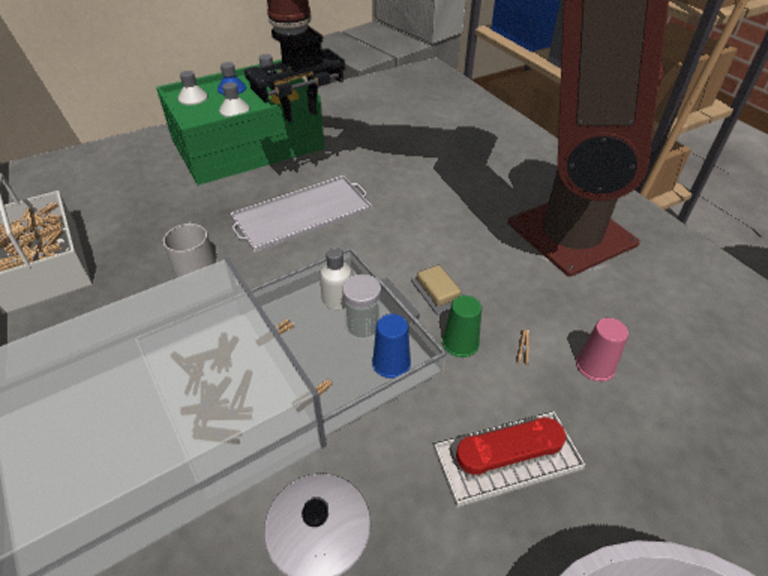

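View pics/g2z.png

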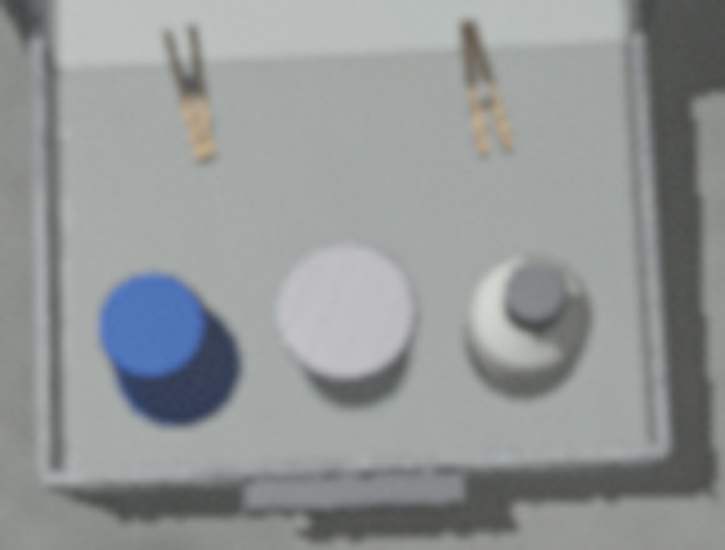

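Compared with the starting crop, cup, jar and bottle have each moved at most 3 of the zoomed pixels (about 2 mm). The brush is in the dish, and the lid (317,525) and mug (188,248) are where they were. Handing in.

```bash
python3 -m jog '[0.1,0,0,0,0,0,0,0.1,0,0,0,0,0,0]' | grep force
python3 -c "
from station import r
print(r.hand_in())"
```

```text
contact_force: [-0.3, -0.3, 0.2]
the job is handed in; nothing more can be done
None
```

The job is done and handed in at about 58 s of the 141 s allowed; no verdict was reported.

I stood the bottle, jar and cup on the draining tray. I then pulled the brush clear of the housing with the rear finger and laid it bristles down in the dish. Last, I put the cup, jar and bottle back in the drawer.

**Last checks**
- **Jar, cup and bottle:** in the top view each is upright and about 1–2 mm from where it started (limit 15 mm).
- **Brush:** measured at (0.460, 0.352) before the three went back, within about 2 mm of the dish centre and lengthwise to within about 0.02 rad. The last scene picture shows it still there.
- **Pot lid and mug:** they look unmoved in the pictures; I did not measure them.
- **Robot:** the arm was clear of everything, with near-zero force on the tool.

**Disagreements:** two earlier brush readings were unusable because the arm blocked the top camera once and a colour threshold was too tight the next time. My first coarse pixel readings from the two cameras differed by 1–2 cm. Zoomed crops brought the tops of the jar, cup and bottle to within about 5 mm. For the tray and dish, where a 0.5–1 cm difference remained, I used the average.

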